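# Read the label of the regulator in the vise

### The job

Lift the upright hand-held code reader out of its dock and aim its window straight down at the square label on the regulator housing that is gripped in the vise, the window about 60 mm above the label. Hold it still there for two seconds, then stand it back upright in its dock and let go. Do not touch the vise or its housing, and leave the spare housing, which carries the same kind of label, where it lies.

Things in the scene. Friction and masses are not known exactly. Their poses are not given: they have to be found in the camera images.
- reader_center (a point): centre (half-way up) of the code reader standing upright in a fixed low dock: grey rounded block 34 mm (its x) by 46 mm (its y), 88 mm tall, rubber nose at its foot, 0.16 kg. z points up; its window is the underside, 44 mm below this point. It stands 6 mm above the worktop in the middle of the dock, whose rim is 16 mm high, with 10 mm play all round. Grip it across the 34 mm from above, 15 to 25 mm below its top
- job_label (a point): middle of the square white paper label with black code pattern, 26 mm wide, lying level on top of the round black housing (66 mm across) in the vise; 109 mm above the worktop; z points up
- vise: small fixed aluminium vise with white plastic-faced jaws and the black housing between them; base 130 mm (x) by 100 mm (y), screw handle out to 72 mm at -x; jaw tops 90 mm high, the housing's top, the highest point, 109 mm; the housing's inlet pipe reaches 60 mm out at +y. Origin at the middle of its underside, z up
- spare_label (a point): middle of the same kind of label on a loose spare housing of the same shape lying on the worktop, 47 mm above it; z points up. It is not to be read or moved
- reader: the same code reader, with its origin at the middle of its underside, which is the reading window; axes as for its centre
Mind the look-alikes: they are no part of the job. Leave any green or orange look-alike of the reader alone.

How it is judged:
By the outcome, as a careful person would: the job done as asked, in the order asked, and still so for the second after the job is handed in, with the robot touching nothing.
It also fails if it takes over 58 s, if anything falls off the work surface, if the arm or the gripper's body presses on something with over 40 N, if the wrist force passes 120 N, or if a joint passes its speed limit or range.

### The arm

A 6-joint arm with a two-finger parallel gripper is mounted at the origin on the work surface. World frame = base frame: x ahead of the robot, y to its left, z up, the work surface at z = 0. Lengths are in m, angles in degrees, forces in N, time in s.
With the tool pointing down it reaches from about 0.4 to 0.825 m from the base axis. Payload 7 kg.
Tool frame: the origin (TCP) lies between the finger pads; the fingertips stand 11 mm ahead of it and the grasp point (between the pads) lies 8 mm behind it (r.tcp_to_tips is the distance from the TCP to the fingertips, in m); x points along the fingers, y is the direction in which the jaws open and shut, and the axes are right-handed (so a half turn about x gives the same grasp; the last joint's range is limited). The gripper opens to 88 mm and grips with 3 to 60 N. Pads are 19 mm wide; open, the fingers measure 130 mm over their backs; the gripper's body (78 mm by 193 mm) begins 47 mm behind the grasp point.
Start: joints at [87.611, 20.546, 0.682, 0, -70.136, -16.507], TCP at [0.219, 0.639, 0.238] pointing down, gripper open.
Joint ranges: [-176.03, 176.03], [-82.01, 121.73], [-58.28, 71.71], [-173.87, 95.51], [-174.79, -0.11], [-173.66, 173.66]. Speed limits (degrees/s): [136.94, 136.94, 172.46, 180, 180, 180].

### API

Orientations are given as [roll, pitch, yaw] about the fixed x, y, z axes, in that order (R = Rz(yaw) Ry(pitch) Rx(roll)).
In Python, from plant import r gives the robot as it stands.
- The arm moves only by the tool arm_command, never from a script. Its argument "plan" is a list of rows, each an object of numbers: "dx", "dy", "dz": the shift along the tool's x, y, z each as a share of 0.02 m, from -1 to 1; "wx", "wy", "wz": the turn, a rotation vector about the tool's x, y, z each as a share of 0.08 rad, from -1 to 1. In form: [{"dx": .., "dy": .., "dz": .., "wx": .., "wy": .., "wz": ..}, ...]. A call has 1 to 20 rows; each row shifts and turns the pose as measured when the row begins, along the tool's axes as they then stand; what a row does not reach is not made up. A row lasts 1/12 s, in which the tool goes at most 41.7 mm and 7.16 degrees, less where a joint would pass 70% of its speed; a pose out of reach is approached as far as the arm can. A call with a number of a shift or a turn outside -1 to 1 is refused whole. A call with a gripper value outside its range is refused whole. "fingers" is the closure, from -1 (fully open) to 1 (shut), so that 0 is half open, set as the call begins (left out, the last holds). The fingers move at their own pace and stop on an object; "force" is the grip in N (left out, the last holds). Time passes only in rows, so rows that do not move let the fingers close. It gives the time, the measured TCP pose, the force and the opening at its end, in the units of the state.
- r.get_state(): the state, without advancing time (a new reading comes with each control period).
- r.capture(name): name is "side" or "top"; returns (picture, depth): 384x512x3 uint8, red, green, blue; 384x512 float32, m along the optical axis (not along the pixel's ray), 0 where there is no reading.
- r.camera_model(name): a dict with "vertical_fov" (degrees; the focal length in pixels is half the picture's height over the tangent of half this angle, whatever the lens; pixels are square), "cx", "cy" (the principal point, pixels), "R" (3x3) and "t" (3): a world point X has camera coordinates R X + t. Camera axes: x right, y down, z forward; pixel columns grow to the right and rows downward; lengths in m; the calibration is good to about 2 mm. A picture is of the moment at which its call begins. camera_model takes no time and is no camera call.
- r.close_job(): hands the job in, once; it reports no verdict.
Trained networks look in the newest picture that a camera, given by its name, has taken for a name from the list of things; names that differ only in an ending like _2 or _b are one class to them, and where a whole thing is asked for, a point or a joint stands for the part that bears it (a point fixed in the world has none). Each returns a list of dicts, best first, with "score" (0 to 1); they miss things now and then, are a little off and sometimes report something else, mostly with a low value. They report only what shows in the picture. A call takes as long as a camera call. They do not tell look-alikes from the thing itself.
- r.cut_out(camera, query): "mask" (384x512 bool, what is visible of it) and "bbox" ([left, top, width, height] in pixels, round what is visible of it).
- r.spot_point(camera, query): "centre" ([column, row] in pixels: a listed point, or the origin of a listed thing).
The state is a dict: "time_s": time; "joints": joint angles; "qd": joint speeds; "joint_torque": joint torques, N m; "tcp_pos": TCP position; "eef_rot": TCP orientation; "contact_force": force on the tool from outside, world axes, zero at the start; "moment": the same for the moment, N m; "gripper_width": finger opening in m.
Only numpy, scipy, OpenCV 4.12 (cv2) and the standard library are available. Lean on these libraries where they do the work, as an engineer would, in place of code of your own. Each camera call takes 0.05 s, during which the arm holds its last target.

## Working session

There is one attempt and no reset: what is moved stays moved. The work goes in short steps, Python scripts to look and compute and a tool call to move; the robot and the scene stay as the last step left them, time stands still between calls to the robot, and variables do not carry over. Pictures are saved under pics/ and viewed, and the job is handed in when it is done.

Besides the shell and the picture viewer there is one more tool, called after ">>>" as name(argument=value, ...) on one line, values as JSON. arm_command: Moves the arm, as the interface text tells. Shift numbers are shares of 0.02 m and turn numbers shares of 0.08 rad, none past 1 either way. Its arguments: {"type":"object","properties":{"plan":{"type":"array","items":{"type":"object","properties":{"dx":{"type":"number"},"dy":{"type":"number"},"dz":{"type":"number"},"wx":{"type":"number"},"wy":{"type":"number"},"wz":{"type":"number"}}}},"fingers":{"type":"number"},"force":{"type":"number"}},"required":["plan"]}

```bash
ls; mkdir -p pics
python3 - <<'E'
from plant import r
import cv2, numpy as np
print(r.get_state())
for n in ("side","top"):
    p,d=r.capture(n); cv2.imwrite(f"pics/{n}0.png",p[:,:,::-1]); np.save(f"pics/{n}0.npy",d)
    print(n,r.camera_model(n))
    for q in ("reader_center","job_label","spare_label","vise","reader"):
        print(n,q,[(np.round(x["centre"],1),round(x["score"],2)) for x in r.spot_point(n,q)])
E
```

```text
pics
{'time_s': 0.0, 'joints': array([ 8.76106056e+01,  2.05904229e+01,  6.32015790e-01, -2.07140643e-02,
       -7.01363909e+01, -1.65078500e+01]), 'qd': array([-0.04845468,  0.0256404 , -0.11788486, -0.00225576, -0.03534546,
       -0.0496264 ]), 'joint_torque': array([-3.78606856e-04, -5.82720709e+01,  2.93044299e+01,  6.99749932e+00,
        6.73436109e-03, -1.67593330e-04]), 'tcp_pos': array([0.21846989, 0.63814601, 0.23661889]), 'eef_rot': array([  94.90175089,   89.90322205, -104.00254789]), 'contact_force': array([-0.08296317,  0.50781731, -0.18724803]), 'moment': array([0.01108532, 0.00408247, 0.07901069]), 'gripper_width': 0.08765008995955892}
side {'vertical_fov': 56.39912547162704, 'cx': 253.33469970171245, 'cy': 184.68610694734792, 'R': array([[ 0.82732981, -0.56165316, -0.00843248],
       [-0.41911891, -0.60723917, -0.67498144],
       [ 0.37398493,  0.56196647, -0.73778652]]), 't': array([-0.42733313,  0.29874253,  0.58333356])}
side reader_center [(array([278.8, 256.2]), 0.88), (array([288.2, 180.2]), 0.82), (array([253.9, 203. ]), 0.72)]
side job_label [(array([323.
[... 187 characters left out ...]
rray([249.8, 218.8]), 0.61)]
top {'vertical_fov': 51.68527591972479, 'cx': 256.3264982357221, 'cy': 193.13173540177812, 'R': array([[ 0.00888832, -0.99985505, -0.01452148],
       [-0.98843973, -0.00658694, -0.15147115],
       [ 0.15135354,  0.01569993, -0.98835501]]), 't': array([0.00858066, 0.57190339, 0.89268201])}
top reader_center [(array([256.2, 213. ]), 0.9), (array([250.7, 164.9]), 0.86), (array([316.5, 227.4]), 0.54)]
top job_label [(array([381.3, 236.2]), 0.75), (array([369.1, 238.7]), 0.46)]
top spare_label [(array([150., 233.]), 0.58)]
top vise [(array([367.5, 241.3]), 0.58)]
top reader [(array([314.7, 229.1]), 0.94), (array([258.9, 210.9]), 0.86), (array([250.8, 170.6]), 0.62)]
```

View pics/side0.png

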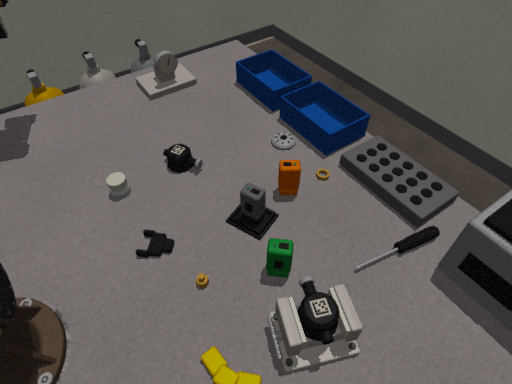

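View pics/top0.png

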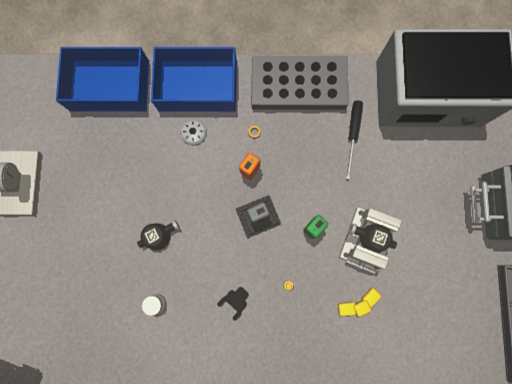

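Side view: the grey reader stands in the black dock at about (253,203), with orange at (289,178) and green at (280,257). The vise label is at (320,307) and the spare label at (179,150). Top view: grey reader at (258,211), vise label at (380,237), spare label at (152,236). Next I'll measure from depth.

```bash
cat > h.py <<'E'
import numpy as np, cv2
from plant import r
def cloud(n,d):
    m=r.camera_model(n); f=192/np.tan(np.radians(m["vertical_fov"]/2))
    v,u=np.mgrid[0:384,0:512]
    c=np.stack([(u-m["cx"])/f*d,(v-m["cy"])/f*d,d],-1)
    return (c-m["t"])@m["R"]
def proj(n,X):
    m=r.camera_model(n); f=192/np.tan(np.radians(m["vertical_fov"]/2))
    c=np.asarray(X)@m["R"].T+m["t"]; return c[...,:2]/c[...,2:]*f+[m["cx"],m["cy"]]
def ray(n,uv,z):
    m=r.camera_model(n); f=192/np.tan(np.radians(m["vertical_fov"]/2))
    o=-m["R"].T@m["t"]; d=m["R"].T@np.array([(uv[0]-m["cx"])/f,(uv[1]-m["cy"])/f,1]); return o+d*(z-o[2])/d[2]
E
python3 - <<'E'
from h import *
for n in ("side","top"):
    d=np.load(f"pics/{n}0.npy"); im=cv2.imread(f"pics/{n}0.png"); P=cloud(n,d); ok=d>0
    print(n,"table z",np.median(P[ok][:,2]))
    a={"side":(253,203),"top":(258,211)}[n]
    v,u=np.mgrid[0:384,0:512]; w=(abs(u-a[0])<32)&(abs(v-a[1])<32)&ok
    top=w&(P[...,2]>.086)&(P[...,2]<.105)
    if n=="side": top&=(u<272)
    k,lab=cv2.connectedComponents(top.astype(np.uint8)); 
    for i in range(1,k):
        q=P[lab==i]
        if len(q)<15: continue
        rc=cv2.minAreaRect((q[:,:2]*1000).astype(np.float32)); print("reader top",len(q),q[:,2].mean(),rc,"med",q.mean(0))
    dk=w&(P[...,2]>.008)&(P[...,2]<.03)&(im.max(2)<70)
    q=P[dk]; print("dock",len(q),cv2.minAreaRect((q[:,:2]*1000).astype(np.float32)))
    # label
    a={"side":(320,307),"top":(380,237)}[n]
    w=(abs(u-a[0])<45)&(abs(v-a[1])<45)&ok
    t=w&(P[...,2]>.1); q=P[t]; print("housing top",len(q),np.median(q[:,2]),q[:,2].max(),cv2.minEnclosingCircle((q[:,:2]*1000).astype(np.float32)))
    t2=t&(im.min(2)>110)&(np.hypot(u-a[0],v-a[1])<16); q=P[t2]; print("label",len(q),q.mean(0),cv2.minAreaRect((q[:,:2]*1000).astype(np.float32)))
    for uv in {"side":[(323.5,305.6),(320,307)],"top":[(381.3,236.2),(380,237)]}[n]: print("ray label",ray(n,uv,.109))
    for q in ("job_label","vise","reader","spare_label"):
        pass
    s=4; a={"side":(285,250),"top":(315,222)}[n]
    cr=im[a[1]-75:a[1]+75,a[0]-100:a[0]+100]; cv2.imwrite(f"pics/{n}0z.png",cv2.resize(cr,None,fx=s,fy=s,interpolation=cv2.INTER_CUBIC))
E
```

```text
side table z -0.0004611319599181412
reader top 310 0.0924762574740281 ((521.1527709960938, 9.272726058959961), (32.9476432800293, 45.71957015991211), 25.900232315063477) med [0.52014414 0.0065301  0.09247626]
dock 437 ((519.914794921875, 9.58819580078125), (75.58430480957031, 79.30277252197266), 19.698379516601562)
housing top 1122 0.10731523062961285 0.1114033968457049 ((466.4551696777344, -252.9641571044922), 29.62565803527832)
label 180 [ 0.46729921 -0.25247117  0.10863288] ((466.6389465332031, -252.83982849121094), (25.858015060424805, 25.761756896972656), 68.53886413574219)
ray label [ 0.47246031 -0.25386458  0.109     ]
ray label [ 0.46669378 -0.25254547  0.109     ]
top table z -0.0003575919194748971
reader top 302 0.09267898484891088 ((521.89794921875, 8.475593566894531), (33.82905578613281, 45.21200942993164), 25.006244659423828) med [0.52140168 0.00833131 0.09267898]
dock 100 ((519.9859619140625, 9.033023834228516), (69.19747161865234, 76.43585968017578), 22.551437377929688)
housing top 571 0.10733934574754914 0.11316029294525558 ((471.9861755371094, -240.9292449951172), 43.293495178222656)
label 151 [ 0.4677369  -0.25412515  0.10855146] ((464.8292541503906, -259.55560302734375), (41.70646286010742, 29.52943229675293), 63.3991813659668)
ray label [ 0.46995331 -0.25747331  0.109     ]
ray label [ 0.46821913 -0.25462622  0.109     ]
```

View pics/top0z.png

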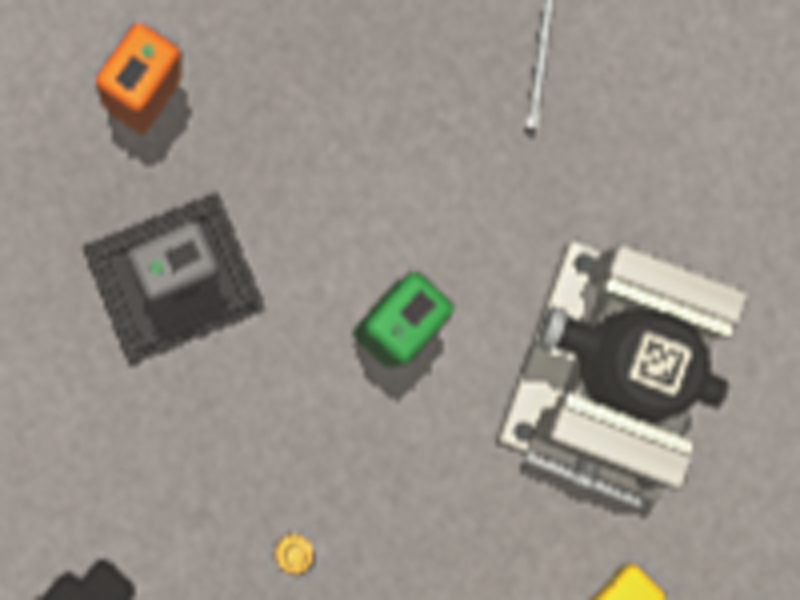

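View pics/side0z.png

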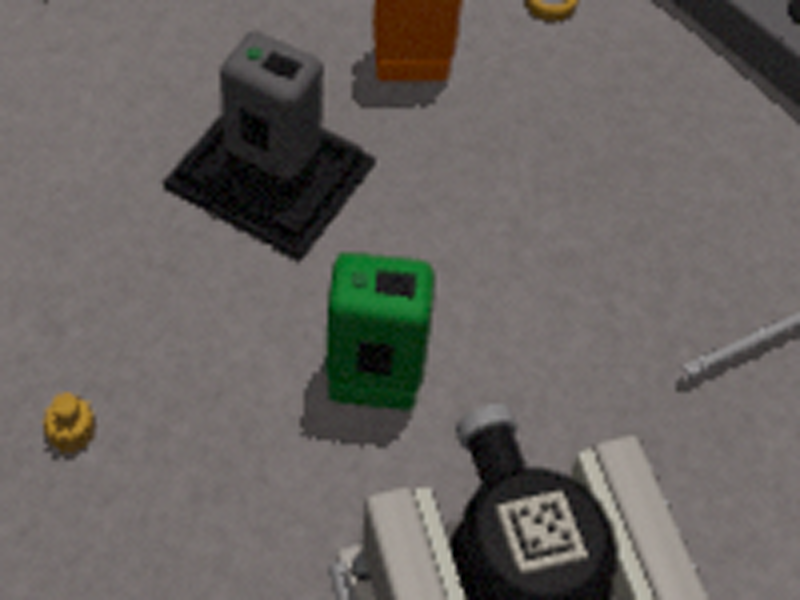

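Run:
```python
from h import *
from scipy.spatial.transform import Rotation as R
s=r.get_state(); M=R.from_euler("xyz",s["eef_rot"],degrees=True).as_matrix(); print(np.round(M,3))
for n in ("side","top"):
    d=np.load(f"pics/{n}0.npy"); P=cloud(n,d); ok=d>0
    rr=np.hypot(P[...,0]-.521,P[...,1]-.0085)
    q=P[ok&(rr<.034)&(P[...,2]>.03)&(P[...,2]<.083)]
    for a in (20,22,24,26): # faces in local frame
        c,sn=np.cos(np.radians(a)),np.sin(np.radians(a)); L=(q[:,:2]-[.521,.0085])@np.array([[c,-sn],[sn,c]])
        print(n,a,len(q),"x",np.round(np.percentile(L[:,0],[2,10,50,90,98])*1000,1),"y",np.round(np.percentile(L[:,1],[2,10,50,90,98])*1000,1))
    # face fit
    from scipy.optimize import least_squares
    qq=P[ok&(rr<.04)&(P[...,2]>.03)&(P[...,2]<.096)]
    def f(p):
        c,sn=np.cos(p[2]),np.sin(p[2]); L=(qq-[p[0],p[1],.05])@np.array([[c,-sn,0],[sn,c,0],[0,0,1]])
        Q=abs(L)-np.array([.017-.004,.023-.004,.044-.004]);
        return np.linalg.norm(np.maximum(Q,0),axis=1)+np.minimum(Q.max(1),0)-.004
    o=least_squares(f,[.521,.0085,.38],loss="soft_l1",f_scale=.001); print("fit",o.x[:2],np.degrees(o.x[2]),np.median(abs(f(o.x))))
    # neighbours
    for nm,a in (("orange",{"side":(289,178),"top":(250,163)}[n]),("green",{"side":(280,255),"top":(316,226)}[n])):
        v,u=np.mgrid[0:384,0:512]; w=(abs(u-a[0])<20)&(abs(v-a[1])<25)&ok&(P[...,2]>.08); q=P[w]
        print(nm,q.mean(0),q[:,2].max())
```

```text
[[-0.    -0.324 -0.946]
 [ 0.    -0.946  0.324]
 [-1.    -0.     0.   ]]
side 20 405 x [-16.7 -16.  -13.9   6.9  15.1] y [-22.7 -21.9 -10.8  13.5  19.9]
side 22 405 x [-16.5 -15.9 -14.1   6.1  14.3] y [-22.5 -21.8 -10.4  14.   20.4]
side 24 405 x [-16.4 -15.8 -14.2   5.4  13.6] y [-22.5 -21.8  -9.9  14.6  20.8]
side 26 405 x [-16.3 -15.8 -14.2   4.6  12.8] y [-22.5 -21.9  -9.4  15.1  21.3]
fit [0.52252073 0.01075636] 24.66531677502895 0.0005921415046019896
orange [0.63114451 0.02798379 0.08653988] 0.09027665861851757
green [ 0.49032664 -0.12409674  0.08665567] 0.09108475806907444
top 20 33 x [-17.5 -17.1 -16.4 -14.4  -4. ] y [-20.5 -16.1   0.8  18.4  22. ]
top 22 33 x [-17.4 -16.9 -16.2 -14.   -3.2] y [-20.  -15.6   1.3  18.9  22.1]
top 24 33 x [-17.3 -17.  -15.9 -14.2  -2.4] y [-19.5 -15.1   1.9  19.4  22.2]
top 26 33 x [-17.3 -17.1 -16.  -14.2  -1.6] y [-18.9 -14.5   2.5  19.9  22.2]
fit [0.522675   0.00750088] 24.8165586076806 0.0010329079402843556
orange [0.63275493 0.02932474 0.08662027] 0.09186717812001964
green [ 0.49182589 -0.12276751  0.08662376] 0.0916288810641372
```

>>> arm_command(plan=[{"wx":1},{"wx":1},{"wx":1},{"wx":1},{"wx":1},{"wx":1},{"wx":1},{"wx":1},{"wx":1},{"wx":1},{"wx":0.3},{}], fingers=-0.4, force=25)

```text
schema error: expected keys dx, dy, dz, wx, wy, wz
```

```bash
cat >> h.py <<'E'
from scipy.spatial.transform import Rotation as Ro
def go(target,yaw=None):
    s=r.get_state(); M=Ro.from_euler("xyz",s["eef_rot"],degrees=True).as_matrix()
    d=M.T@(np.array(target)-s["tcp_pos"])
    print("t",s["time_s"],"tcp",np.round(s["tcp_pos"],4),"F",np.round(s["contact_force"],1),"w",round(s["gripper_width"],4),"j6,q1",s["joints"][[5,0]])
    print("yaw of y",np.degrees(np.arctan2(M[1,1],M[0,1])),"x axis",np.round(M[:,0],4))
    print("shift units (tool)",np.round(d/.02,2))
    # world correction to bring tool x to -z, y yaw
    if yaw is not None:
        y=np.array([np.cos(yaw),np.sin(yaw),0]); x=np.array([0,0,-1.]); T=np.stack([x,y,np.cross(x,y)],1)
        print("turn units",np.round(Ro.from_matrix(M.T@T).as_rotvec()/.08,2))
E
python3 -c "
from h import *
go([.522,.009,.237],np.radians(24-180))"
```

```text
t 0.6 tcp [0.2186 0.6386 0.2376] F [-0.3  0.1 -0.2] w 0.088 j6,q1 [-16.50569792  87.61063214]
yaw of y -108.8955770760641 x axis [-0.  0. -1.]
shift units (tool) [  0.03  24.87 -24.55]
turn units [10.28  0.    0.  ]
```

>>> arm_command(plan=[{"dx":0,"dy":0,"dz":0,"wx":1,"wy":0,"wz":0},{"dx":0,"dy":0,"dz":0,"wx":1,"wy":0,"wz":0},{"dx":0,"dy":0,"dz":0,"wx":1,"wy":0,"wz":0},{"dx":0,"dy":0,"dz":0,"wx":1,"wy":0,"wz":0},{"dx":0,"dy":0,"dz":0,"wx":1,"wy":0,"wz":0},{"dx":0,"dy":0,"dz":0,"wx":1,"wy":0,"wz":0},{"dx":0,"dy":0,"dz":0,"wx":1,"wy":0,"wz":0},{"dx":0,"dy":0,"dz":0,"wx":1,"wy":0,"wz":0},{"dx":0,"dy":0,"dz":0,"wx":1,"wy":0,"wz":0},{"dx":0,"dy":0,"dz":0,"wx":1,"wy":0,"wz":0},{"dx":0,"dy":0,"dz":0,"wx":0.3,"wy":0,"wz":0},{"dx":0,"dy":0,"dz":0,"wx":0,"wy":0,"wz":0}], fingers=-0.4, force=25)

```text
time_s: 1.6
tcp_pos: [0.2186, 0.6386, 0.238]
eef_rot: [-13.2, 90.0, 98.3]
contact_force: [0.4, -0.0, 0.3]
gripper_width: 0.0615
```

```bash
python3 -c "
from h import *
go([.522,.009,.237],np.radians(24-180))"
```

```text
t 1.6 tcp [0.2186 0.6386 0.238 ] F [ 0.4 -0.   0.3] w 0.0615 j6,q1 [-66.09889441  87.61092789]
yaw of y -158.49086506562412 x axis [-1.e-04  7.e-04 -1.e+00]
shift units (tool) [ 2.000e-02 -2.570e+00 -3.485e+01]
turn units [-0.54  0.01  0.  ]
```

>>> arm_command(plan=[{"dx":0,"dy":-0.07,"dz":-1,"wx":0,"wy":0,"wz":0},{"dx":0,"dy":-0.07,"dz":-1,"wx":0,"wy":0,"wz":0},{"dx":0,"dy":-0.07,"dz":-1,"wx":0,"wy":0,"wz":0},{"dx":0,"dy":-0.07,"dz":-1,"wx":0,"wy":0,"wz":0},{"dx":0,"dy":-0.07,"dz":-1,"wx":0,"wy":0,"wz":0},{"dx":0,"dy":-0.07,"dz":-1,"wx":0,"wy":0,"wz":0},{"dx":0,"dy":-0.07,"dz":-1,"wx":0,"wy":0,"wz":0},{"dx":0,"dy":-0.07,"dz":-1,"wx":0,"wy":0,"wz":0},{"dx":0,"dy":-0.07,"dz":-1,"wx":0,"wy":0,"wz":0},{"dx":0,"dy":-0.07,"dz":-1,"wx":0,"wy":0,"wz":0},{"dx":0,"dy":-0.07,"dz":-1,"wx":0,"wy":0,"wz":0},{"dx":0,"dy":-0.07,"dz":-1,"wx":0,"wy":0,"wz":0},{"dx":0,"dy":-0.07,"dz":-1,"wx":0,"wy":0,"wz":0},{"dx":0,"dy":-0.07,"dz":-1,"wx":0,"wy":0,"wz":0},{"dx":0,"dy":-0.07,"dz":-1,"wx":0,"wy":0,"wz":0},{"dx":0,"dy":-0.07,"dz":-1,"wx":0,"wy":0,"wz":0},{"dx":0,"dy":-0.07,"dz":-1,"wx":0,"wy":0,"wz":0},{"dx":0,"dy":-0.07,"dz":-1,"wx":0,"wy":0,"wz":0}])

```text
time_s: 3.1
tcp_pos: [0.3825, 0.3028, 0.2384]
eef_rot: [-46.0, 89.7, 67.2]
contact_force: [0.6, -0.3, 0.4]
gripper_width: 0.0612
```

```bash
python3 -c "
from h import *
go([.522,.009,.237],np.radians(24-180))"
```

```text
t 3.1 tcp [0.3825 0.3028 0.2384] F [ 0.6 -0.3  0.4] w 0.0612 j6,q1 [-38.28355566  61.48596761]
yaw of y -156.81336626522418 x axis [ 0.0022  0.0053 -1.    ]
shift units (tool) [ 1.000e-02 -6.300e-01 -1.625e+01]
turn units [-0.18  0.05  0.05]
```

>>> arm_command(plan=[{"dx":0,"dy":-0.04,"dz":-1,"wx":0,"wy":0,"wz":0},{"dx":0,"dy":-0.04,"dz":-1,"wx":0,"wy":0,"wz":0},{"dx":0,"dy":-0.04,"dz":-1,"wx":0,"wy":0,"wz":0},{"dx":0,"dy":-0.04,"dz":-1,"wx":0,"wy":0,"wz":0},{"dx":0,"dy":-0.04,"dz":-1,"wx":0,"wy":0,"wz":0},{"dx":0,"dy":-0.04,"dz":-1,"wx":0,"wy":0,"wz":0},{"dx":0,"dy":-0.04,"dz":-1,"wx":0,"wy":0,"wz":0},{"dx":0,"dy":-0.04,"dz":-1,"wx":0,"wy":0,"wz":0},{"dx":0,"dy":-0.04,"dz":-1,"wx":0,"wy":0,"wz":0},{"dx":0,"dy":-0.04,"dz":-1,"wx":0,"wy":0,"wz":0},{"dx":0,"dy":-0.04,"dz":-1,"wx":0,"wy":0,"wz":0},{"dx":0,"dy":-0.04,"dz":-1,"wx":0,"wy":0,"wz":0},{"dx":0,"dy":-0.04,"dz":-1,"wx":0,"wy":0,"wz":0},{"dx":0,"dy":-0.04,"dz":-1,"wx":0,"wy":0,"wz":0},{"dx":0,"dy":-0.04,"dz":-1,"wx":0,"wy":0,"wz":0},{"dx":0,"dy":0,"dz":-0.4,"wx":0,"wy":0,"wz":0},{"dx":0,"dy":0,"dz":0,"wx":0,"wy":0,"wz":0}])

```text
time_s: 4.52
tcp_pos: [0.5241, 0.0084, 0.2412]
eef_rot: [-66.0, 89.1, 48.4]
contact_force: [-0.8, 0.3, 0.3]
gripper_width: 0.0612
```

```bash
python3 -c "
from h import *
go([.522,.009,.165],np.radians(24-180))"
```

```text
t 4.5167 tcp [0.5241 0.0084 0.2412] F [-0.8  0.3  0.3] w 0.0612 j6,q1 [ 2.49117553 22.08631157]
yaw of y -155.6009245054279 x axis [ 0.0101  0.0114 -0.9999]
shift units (tool) [3.81 0.14 0.05]
turn units [0.09 0.08 0.17]
```

>>> arm_command(plan=[{"dx":0.9,"dy":0.14,"dz":0.05,"wx":0.09,"wy":0.08,"wz":0.17},{"dx":0.9,"dy":0,"dz":0,"wx":0,"wy":0,"wz":0},{"dx":0.9,"dy":0,"dz":0,"wx":0,"wy":0,"wz":0},{"dx":0.9,"dy":0,"dz":0,"wx":0,"wy":0,"wz":0},{"dx":0.9,"dy":0,"dz":0,"wx":0,"wy":0,"wz":0},{"dx":0.5,"dy":0,"dz":0,"wx":0,"wy":0,"wz":0},{"dx":0,"dy":0,"dz":0,"wx":0,"wy":0,"wz":0}])

```text
time_s: 5.1
tcp_pos: [0.5212, 0.0117, 0.1397]
eef_rot: [-93.1, 89.6, 21.1]
contact_force: [-0.8, 0.2, -0.0]
gripper_width: 0.0614
```

```bash
python3 -c "
from h import *
go([.522,.009,.065],np.radians(24-180))
for n in ('side','top'):
    p,d=r.capture(n); im=p[:,:,::-1].copy()
    for X in ([.522,.009,.094],):
        u=proj(n,np.array(X)); print(u)
    a=(255,200); cv2.imwrite(f'pics/{n}1.png',cv2.resize(im[140:260,175:335],None,fx=5,fy=5,interpolation=cv2.INTER_CUBIC))
"
```

```text
t 5.1 tcp [0.5212 0.0117 0.1397] F [-0.8  0.2 -0. ] w 0.0614 j6,q1 [ 1.29272114 22.87967472]
yaw of y -155.81892280024306 x axis [ 0.0058  0.0022 -1.    ]
shift units (tool) [ 3.73  0.04 -0.14]
turn units [ 0.04 -0.    0.08]
[252.67569206 190.22541048]
[257.6149231  211.91258957]
```

View pics/side1.png

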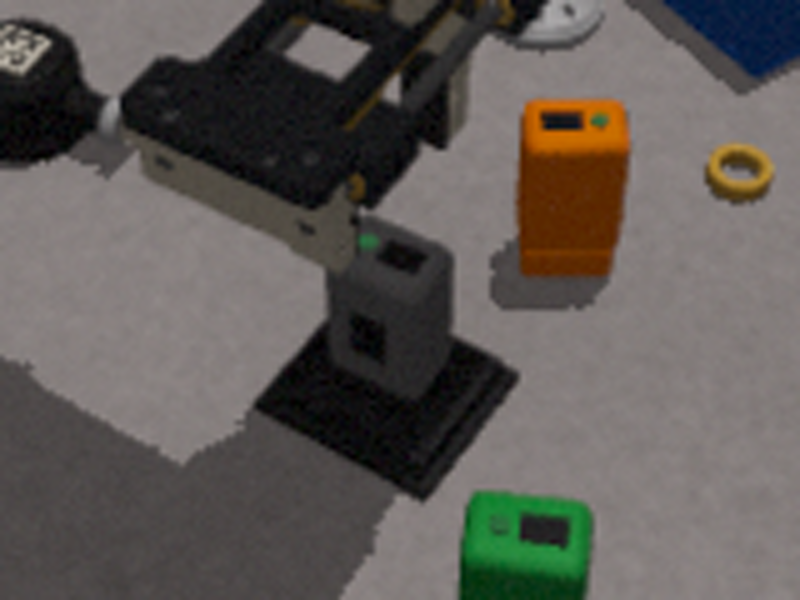

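```bash
python3 -c "
from h import *
s=r.get_state(); M=Ro.from_euler('xyz',s['eef_rot'],degrees=True).as_matrix(); t=s['tcp_pos']; print(np.round(M,3))
n='side'; im=cv2.imread('pics/side1.png')
for b,col in (((-.055,.097,.039),(0,0,255)),((.011,.031,.0095),(0,255,0)),((-.055,.031,.0095),(255,255,0))):
  for sy in (-1,1):
    for sz in (-1,1):
      X=t+M@np.array([b[0],sy*b[1],sz*b[2]]); u=(proj(n,X)-[175,140])*5; print(b,sy,sz,u.round()); cv2.circle(im,tuple(int(v) for v in u),6,col,-1)
cv2.imwrite('pics/side1o.png',im)
p=cv2.imread('pics/top1.png'); 
"
```

```text
[[ 0.008 -0.912 -0.41 ]
 [ 0.003 -0.41   0.912]
 [-1.    -0.009 -0.001]]
(-0.055, 0.097, 0.039) -1 -1 [603. -57.]
(-0.055, 0.097, 0.039) -1 1 [ 427. -121.]
(-0.055, 0.097, 0.039) 1 -1 [325. 276.]
(-0.055, 0.097, 0.039) 1 1 [129. 185.]
(0.011, 0.031, 0.0095) -1 -1 [446. 143.]
(0.011, 0.031, 0.0095) -1 1 [405. 125.]
(0.011, 0.031, 0.0095) 1 -1 [362. 244.]
(0.011, 0.031, 0.0095) 1 1 [320. 225.]
(-0.055, 0.031, 0.0095) -1 -1 [448.  16.]
(-0.055, 0.031, 0.0095) -1 1 [404.  -2.]
(-0.055, 0.031, 0.0095) 1 -1 [357. 118.]
(-0.055, 0.031, 0.0095) 1 1 [311.  98.]
```

View pics/side1o.png

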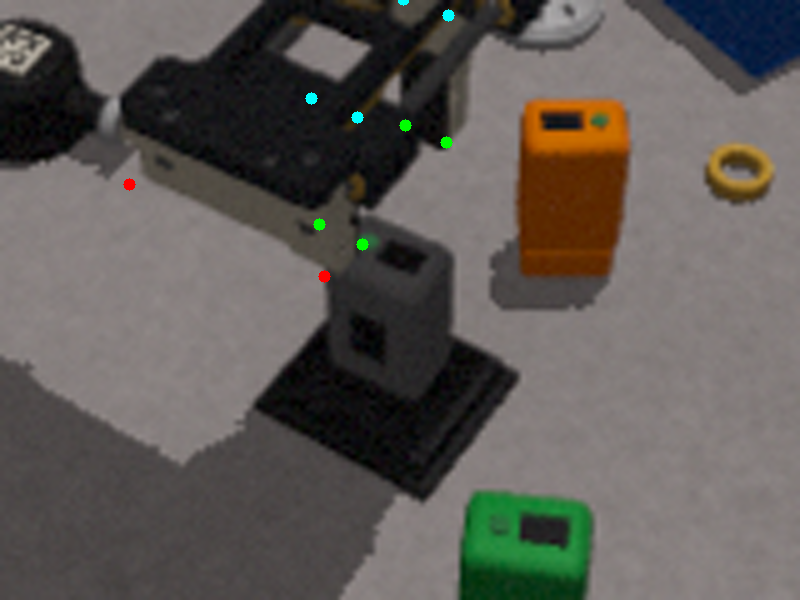

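View pics/top1.png

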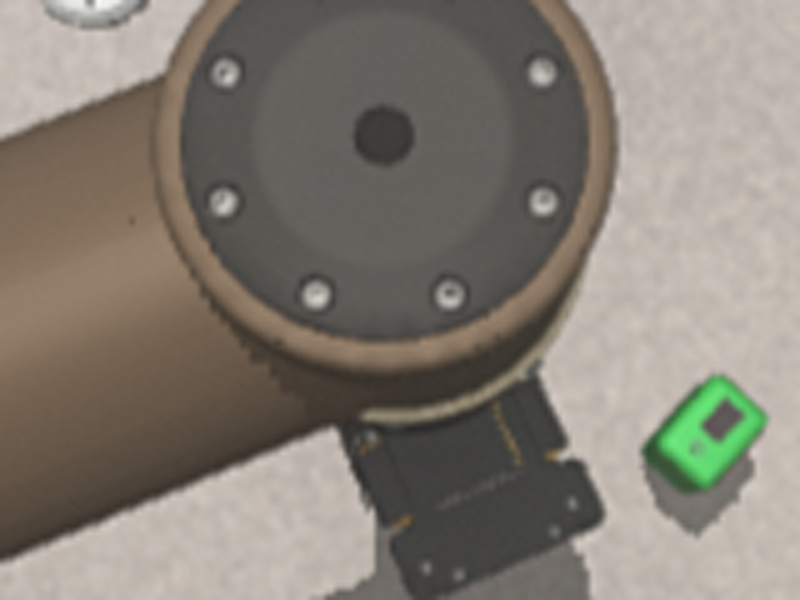

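>>> arm_command(plan=[{"dx":0.4,"dy":0,"dz":-0.1,"wx":0.04,"wy":0,"wz":0.08},{"dx":0.5,"dy":0,"dz":0,"wx":0,"wy":0,"wz":0},{"dx":0.5,"dy":0,"dz":0,"wx":0,"wy":0,"wz":0},{"dx":0.5,"dy":0,"dz":0,"wx":0,"wy":0,"wz":0},{"dx":0.5,"dy":0,"dz":0,"wx":0,"wy":0,"wz":0},{"dx":0.4,"dy":0,"dz":0,"wx":0,"wy":0,"wz":0},{"dx":0.2,"dy":0,"dz":0,"wx":0,"wy":0,"wz":0},{"dx":0,"dy":0,"dz":0,"wx":0,"wy":0,"wz":0}])

```text
time_s: 5.87
tcp_pos: [0.5259, 0.0114, 0.0793]
eef_rot: [-100.6, 89.5, 13.5]
contact_force: [0.7, 0.2, -0.6]
gripper_width: 0.0611
```

```bash
python3 -c "
from h import *
go([.522,.009,.066],np.radians(24-180))
"
```

```text
t 5.8667 tcp [0.5259 0.0114 0.0793] F [ 0.7  0.2 -0.6] w 0.0611 j6,q1 [ 1.30542235 22.68302305]
yaw of y -155.9287494041676 x axis [ 0.0084  0.002  -1.    ]
shift units (tool) [ 0.67  0.23 -0.03]
turn units [ 0.02 -0.02  0.11]
```

>>> arm_command(plan=[{"dx":0.35,"dy":0.2,"dz":0,"wx":0,"wy":0,"wz":0.12},{"dx":0.3,"dy":0,"dz":0,"wx":0,"wy":0,"wz":0},{"dx":0,"dy":0,"dz":0,"wx":0,"wy":0,"wz":0},{"dx":0,"dy":0,"dz":0,"wx":0,"wy":0,"wz":0}])

```text
time_s: 6.2
tcp_pos: [0.5223, 0.0095, 0.0652]
eef_rot: [135.9, 89.9, -110.0]
contact_force: [-0.6, -0.2, 0.6]
gripper_width: 0.0615
```

```bash
python3 -c "
from h import *
go([.522,.009,.066],np.radians(24-180))
"
```

```text
t 6.2 tcp [0.5223 0.0095 0.0652] F [-0.6 -0.2  0.6] w 0.0615 j6,q1 [ 1.28601026 22.66644094]
yaw of y -155.93268910964073 x axis [-9.0e-04 -2.3e-03 -1.0e+00]
shift units (tool) [-0.04  0.02 -0.02]
turn units [ 0.01 -0.02 -0.02]
```

Well aligned, so I'll close the gripper.

>>> arm_command(plan=[{"dx":0,"dy":0,"dz":0,"wx":0,"wy":0,"wz":0},{"dx":0,"dy":0,"dz":0,"wx":0,"wy":0,"wz":0},{"dx":0,"dy":0,"dz":0,"wx":0,"wy":0,"wz":0},{"dx":0,"dy":0,"dz":0,"wx":0,"wy":0,"wz":0},{"dx":0,"dy":0,"dz":0,"wx":0,"wy":0,"wz":0},{"dx":0,"dy":0,"dz":0,"wx":0,"wy":0,"wz":0},{"dx":0,"dy":0,"dz":0,"wx":0,"wy":0,"wz":0},{"dx":0,"dy":0,"dz":0,"wx":0,"wy":0,"wz":0}], fingers=1, force=25)

```text
time_s: 6.87
tcp_pos: [0.5228, 0.0098, 0.0663]
eef_rot: [-166.4, 89.9, -52.4]
contact_force: [0.2, 0.9, -1.2]
gripper_width: 0.0338
```

```bash
python3 -c "
from h import *
go([.522,.009,.235],np.radians(24-180))
"
```

```text
t 6.8667 tcp [0.5228 0.0098 0.0663] F [ 0.2  0.9 -1.2] w 0.0338 j6,q1 [ 1.28670807 22.66905643]
yaw of y -155.93511349996822 x axis [ 0.0011 -0.0014 -1.    ]
shift units (tool) [-8.44  0.05 -0.04]
turn units [ 0.01 -0.02  0.01]
```

>>> arm_command(plan=[{"dx":-0.4,"dy":0,"dz":0,"wx":0,"wy":0,"wz":0},{"dx":-0.6,"dy":0,"dz":0,"wx":0,"wy":0,"wz":0},{"dx":-0.8,"dy":0,"dz":0,"wx":0,"wy":0,"wz":0},{"dx":-1,"dy":0,"dz":0,"wx":0,"wy":0,"wz":0},{"dx":-1,"dy":0,"dz":0,"wx":0,"wy":0,"wz":0},{"dx":-1,"dy":0,"dz":0,"wx":0,"wy":0,"wz":0},{"dx":-1,"dy":0,"dz":0,"wx":0,"wy":0,"wz":0},{"dx":-1,"dy":0,"dz":0,"wx":0,"wy":0,"wz":0},{"dx":-0.8,"dy":0,"dz":0,"wx":0,"wy":0,"wz":0},{"dx":-0.5,"dy":0,"dz":0,"wx":0,"wy":0,"wz":0},{"dx":0,"dy":0,"dz":0,"wx":0,"wy":0,"wz":0}])

```text
time_s: 7.78
tcp_pos: [0.5196, 0.0088, 0.2396]
eef_rot: [105.1, 89.7, -140.9]
contact_force: [0.7, -0.6, -2.2]
gripper_width: 0.0342
```

```bash
python3 -c "
from h import *
go([.468,-.253,.235],np.radians(24-180))
p,d=r.capture('side'); cv2.imwrite('pics/side2.png',p[:,:,::-1])
"
```

```text
t 7.7833 tcp [0.5196 0.0088 0.2396] F [ 0.7 -0.6 -2.2] w 0.0342 j6,q1 [ 1.30315626 22.68367209]
yaw of y -155.97936796300596 x axis [-0.0036 -0.0029 -1.    ]
shift units (tool) [  0.28   7.68 -10.9 ]
turn units [ 0.   -0.02 -0.06]
```

View pics/side2.png

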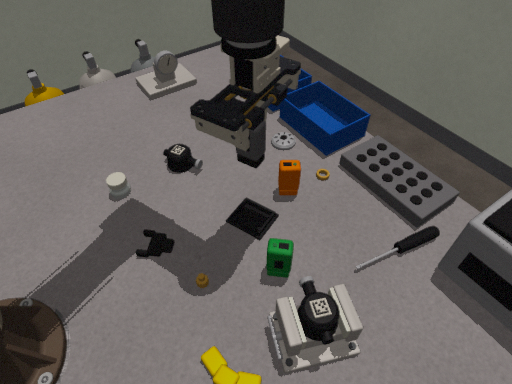

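>>> arm_command(plan=[{"dx":0,"dy":0.3,"dz":-0.4,"wx":0,"wy":0,"wz":-0.05},{"dx":0,"dy":0.55,"dz":-0.75,"wx":0,"wy":0,"wz":0},{"dx":0,"dy":0.55,"dz":-0.75,"wx":0,"wy":0,"wz":0},{"dx":0,"dy":0.55,"dz":-0.75,"wx":0,"wy":0,"wz":0},{"dx":0,"dy":0.55,"dz":-0.75,"wx":0,"wy":0,"wz":0},{"dx":0,"dy":0.55,"dz":-0.75,"wx":0,"wy":0,"wz":0},{"dx":0,"dy":0.55,"dz":-0.75,"wx":0,"wy":0,"wz":0},{"dx":0,"dy":0.55,"dz":-0.75,"wx":0,"wy":0,"wz":0},{"dx":0,"dy":0.55,"dz":-0.75,"wx":0,"wy":0,"wz":0},{"dx":0,"dy":0.55,"dz":-0.75,"wx":0,"wy":0,"wz":0},{"dx":0,"dy":0.55,"dz":-0.75,"wx":0,"wy":0,"wz":0},{"dx":0,"dy":0.55,"dz":-0.75,"wx":0,"wy":0,"wz":0},{"dx":0,"dy":0.5,"dz":-0.7,"wx":0,"wy":0,"wz":0},{"dx":0,"dy":0.3,"dz":-0.5,"wx":0,"wy":0,"wz":0},{"dx":0,"dy":0.2,"dz":-0.4,"wx":0,"wy":0,"wz":0},{"dx":0,"dy":0,"dz":0,"wx":0,"wy":0,"wz":0},{"dx":0,"dy":0,"dz":0,"wx":0,"wy":0,"wz":0}])

```text
time_s: 9.25
tcp_pos: [0.4494, -0.2541, 0.2206]
eef_rot: [60.6, 88.2, 174.5]
contact_force: [0.6, 0.6, -2.7]
gripper_width: 0.0342
```

```bash
python3 -c "
from h import *
go([.4675,-.2533,.229],np.radians(24-180))
for n in ('side','top'):
    p,d=r.capture(n); cv2.imwrite(f'pics/{n}3.png',p[:,:,::-1]); np.save(f'pics/{n}3.npy',d)
"
```

```text
t 9.25 tcp [ 0.4494 -0.2541  0.2206] F [ 0.6  0.6 -2.7] w 0.0342 j6,q1 [31.52205356 -7.63098387]
yaw of y -156.06579044690307 x axis [-0.0309  0.003  -0.9995]
shift units (tool) [-0.45 -0.83 -0.32]
turn units [-0.02  0.19 -0.34]
```

View pics/side3.png

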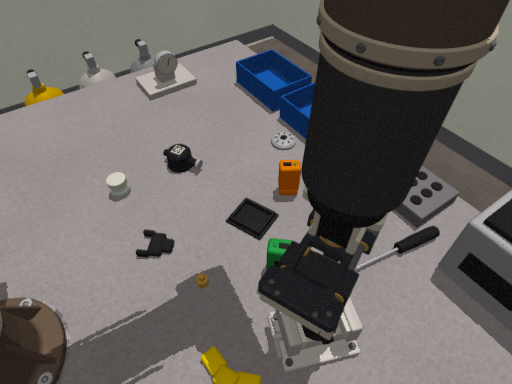

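View pics/top3.png

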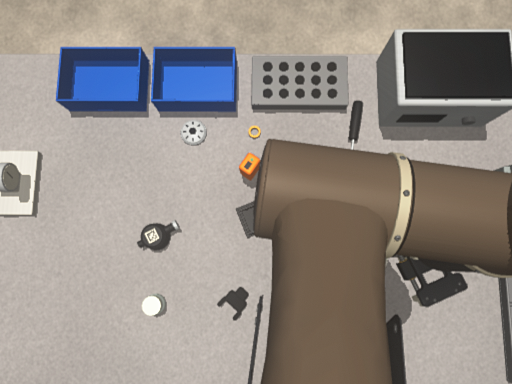

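Side view: the gripper is over the vise at about (310,285), with the reader under it mostly hidden, and the empty dock is clear at (252,218). I'll correct the tilt and position.

>>> arm_command(plan=[{"dx":-0.45,"dy":-0.83,"dz":-0.32,"wx":-0.02,"wy":0.19,"wz":-0.34},{"dx":0,"dy":0,"dz":0,"wx":0,"wy":0,"wz":0},{"dx":0,"dy":0,"dz":0,"wx":0,"wy":0,"wz":0}])

```text
time_s: 9.6
tcp_pos: [0.4695, -0.2512, 0.2298]
eef_rot: [-111.4, 89.8, 2.8]
contact_force: [-0.3, 0.4, -1.6]
gripper_width: 0.0341
```

```bash
python3 -c "
from h import *
go([.4675,-.2533,.229],np.radians(24-180))
d=np.load('pics/side3.npy'); P=cloud('side',d); im=cv2.imread('pics/side3.png')
v,u=np.mgrid[0:384,0:512]
w=(d>0)&(abs(u-252)<32)&(abs(v-217)<26)&(im.max(2)<60)
w=cv2.morphologyEx(w.astype(np.uint8),cv2.MORPH_OPEN,np.ones((3,3)))>0
q=P[w]; print('dock dark',cv2.minAreaRect((q[:,:2]*1000).astype(np.float32)))
q=P[w&(P[...,2]>.013)&(P[...,2]<.02)]; print('rim',len(q),cv2.minAreaRect((q[:,:2]*1000).astype(np.float32)))
"
```

```text
t 9.6 tcp [ 0.4695 -0.2512  0.2298] F [-0.3  0.4 -1.6] w 0.0341 j6,q1 [31.25516453 -7.05588417]
yaw of y -155.81511002666454 x axis [ 3.1e-03  2.0e-04 -1.0e+00]
shift units (tool) [ 0.04  0.14 -0.06]
turn units [ 0.04 -0.01  0.04]
dock dark ((519.934814453125, 8.768272399902344), (75.34455871582031, 87.80745697021484), 22.96269989013672)
rim 275 ((520.0219116210938, 10.42205810546875), (66.05887603759766, 78.38091278076172), 22.242544174194336)
```

>>> arm_command(plan=[{"dx":0.03,"dy":0.13,"dz":-0.06,"wx":0.04,"wy":0,"wz":0.04},{"dx":0,"dy":0,"dz":0,"wx":0,"wy":0,"wz":0},{"dx":0,"dy":0,"dz":0,"wx":0,"wy":0,"wz":0}])

```text
time_s: 9.85
tcp_pos: [0.4683, -0.2524, 0.2296]
eef_rot: [-165.7, 89.9, -51.6]
contact_force: [-0.1, 0.6, -2.2]
gripper_width: 0.0337
```

```bash
python3 -c "
from h import *
go([.4675,-.2533,.229],np.radians(24-180))
p,d=r.capture('side'); cv2.imwrite('pics/side4.png',cv2.resize(p[210:370,220:420,::-1],None,fx=3.7,fy=3.7,interpolation=cv2.INTER_CUBIC)); np.save('pics/side4.npy',d)
t=np.array([.468,-.253,.169]);
for z in (.109,.169,.213,.257): print(z,(proj('side',np.array([.468,-.253,z]))-[220,210])*3.7)
"
```

```text
t 9.85 tcp [ 0.4683 -0.2524  0.2296] F [-0.1  0.6 -2.2] w 0.0337 j6,q1 [31.21127956 -7.13502152]
yaw of y -155.88932463848423 x axis [ 0.0011 -0.0014 -1.    ]
shift units (tool) [ 0.03  0.06 -0.02]
turn units [ 0.02 -0.02  0.01]
0.109 [373.19645324 358.03182739]
0.169 [394.33639259 289.54206974]
0.213 [412.43036327 230.92072527]
0.257 [433.27829067 163.37703595]
```

View pics/side4.png

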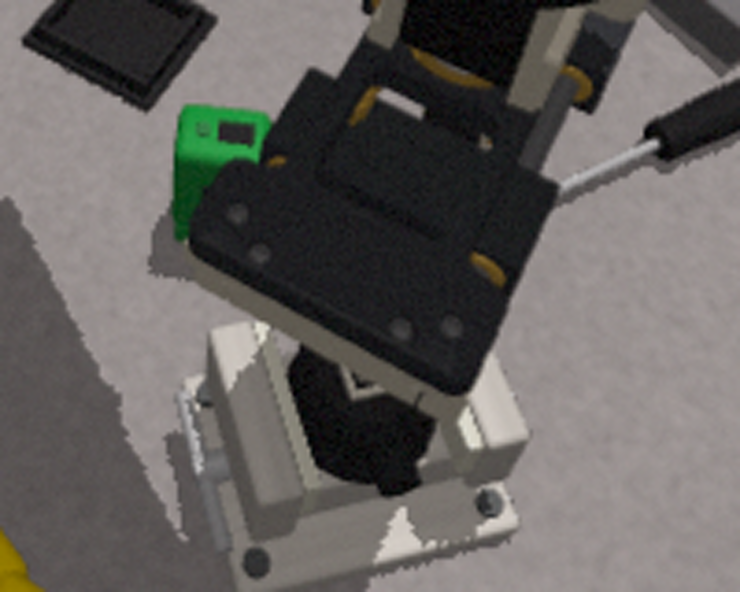

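Side view: the gripper is over the label at about (365,375) in the crop, the vise is undisturbed, and the reader is hidden behind the gripper. By TCP it is within 1 to 2 mm, with the window at about 0.1695. Holding now.

>>> arm_command(plan=[{"dx":0,"dy":0,"dz":0,"wx":0,"wy":0,"wz":0},{"dx":0,"dy":0,"dz":0,"wx":0,"wy":0,"wz":0},{"dx":0,"dy":0,"dz":0,"wx":0,"wy":0,"wz":0},{"dx":0,"dy":0,"dz":0,"wx":0,"wy":0,"wz":0},{"dx":0,"dy":0,"dz":0,"wx":0,"wy":0,"wz":0},{"dx":0,"dy":0,"dz":0,"wx":0,"wy":0,"wz":0},{"dx":0,"dy":0,"dz":0,"wx":0,"wy":0,"wz":0},{"dx":0,"dy":0,"dz":0,"wx":0,"wy":0,"wz":0},{"dx":0,"dy":0,"dz":0,"wx":0,"wy":0,"wz":0},{"dx":0,"dy":0,"dz":0,"wx":0,"wy":0,"wz":0},{"dx":0,"dy":0,"dz":0,"wx":0,"wy":0,"wz":0},{"dx":0,"dy":0,"dz":0,"wx":0,"wy":0,"wz":0},{"dx":0,"dy":0,"dz":0,"wx":0,"wy":0,"wz":0},{"dx":0,"dy":0,"dz":0,"wx":0,"wy":0,"wz":0},{"dx":0,"dy":0,"dz":0,"wx":0,"wy":0,"wz":0},{"dx":0,"dy":0,"dz":0,"wx":0,"wy":0,"wz":0},{"dx":0,"dy":0,"dz":0,"wx":0,"wy":0,"wz":0},{"dx":0,"dy":0,"dz":0,"wx":0,"wy":0,"wz":0},{"dx":0,"dy":0,"dz":0,"wx":0,"wy":0,"wz":0},{"dx":0,"dy":0,"dz":0,"wx":0,"wy":0,"wz":0}])

```text
time_s: 11.57
tcp_pos: [0.4677, -0.2524, 0.2293]
eef_rot: [167.5, 89.9, -78.4]
contact_force: [-0.4, -0.2, -2.1]
gripper_width: 0.0336
```

>>> arm_command(plan=[{"dx":0,"dy":0,"dz":0,"wx":0,"wy":0,"wz":0},{"dx":0,"dy":0,"dz":0,"wx":0,"wy":0,"wz":0},{"dx":0,"dy":0,"dz":0,"wx":0,"wy":0,"wz":0},{"dx":0,"dy":0,"dz":0,"wx":0,"wy":0,"wz":0},{"dx":0,"dy":0,"dz":0,"wx":0,"wy":0,"wz":0},{"dx":0,"dy":0,"dz":0,"wx":0,"wy":0,"wz":0},{"dx":0,"dy":0,"dz":0,"wx":0,"wy":0,"wz":0},{"dx":0,"dy":0,"dz":0,"wx":0,"wy":0,"wz":0},{"dx":0,"dy":0,"dz":0,"wx":0,"wy":0,"wz":0},{"dx":0,"dy":0,"dz":0,"wx":0,"wy":0,"wz":0},{"dx":0,"dy":0,"dz":0,"wx":0,"wy":0,"wz":0},{"dx":0,"dy":0,"dz":0,"wx":0,"wy":0,"wz":0},{"dx":0,"dy":0,"dz":0,"wx":0,"wy":0,"wz":0},{"dx":0,"dy":0,"dz":0,"wx":0,"wy":0,"wz":0},{"dx":0,"dy":0,"dz":0,"wx":0,"wy":0,"wz":0},{"dx":0,"dy":0,"dz":0,"wx":0,"wy":0,"wz":0}])

```text
time_s: 12.9
tcp_pos: [0.4677, -0.2524, 0.2293]
eef_rot: [168.2, 89.9, -77.7]
contact_force: [-0.6, 0.1, -2.2]
gripper_width: 0.0337
```

```bash
python3 -c "
from h import *
go([.522,.0095,.24],np.radians(23.5-180))
"
```

```text
t 12.9 tcp [ 0.4677 -0.2524  0.2293] F [-0.6  0.1 -2.2] w 0.0337 j6,q1 [31.20969528 -7.15624654]
yaw of y -155.91627540973437 x axis [ 3.0e-04 -1.1e-03 -1.0e+00]
shift units (tool) [-0.55 -7.82 10.85]
turn units [ 0.13 -0.01 -0.  ]
```

Held steady from 9.85 s to 12.9 s with no drift. Now back to the dock.

>>> arm_command(plan=[{"dx":-0.5,"dy":-0.3,"dz":0.4,"wx":0.1,"wy":0,"wz":0},{"dx":0,"dy":-0.55,"dz":0.75,"wx":0,"wy":0,"wz":0},{"dx":0,"dy":-0.55,"dz":0.75,"wx":0,"wy":0,"wz":0},{"dx":0,"dy":-0.55,"dz":0.75,"wx":0,"wy":0,"wz":0},{"dx":0,"dy":-0.55,"dz":0.75,"wx":0,"wy":0,"wz":0},{"dx":0,"dy":-0.55,"dz":0.75,"wx":0,"wy":0,"wz":0},{"dx":0,"dy":-0.55,"dz":0.75,"wx":0,"wy":0,"wz":0},{"dx":0,"dy":-0.55,"dz":0.75,"wx":0,"wy":0,"wz":0},{"dx":0,"dy":-0.55,"dz":0.75,"wx":0,"wy":0,"wz":0},{"dx":0,"dy":-0.55,"dz":0.75,"wx":0,"wy":0,"wz":0},{"dx":0,"dy":-0.55,"dz":0.75,"wx":0,"wy":0,"wz":0},{"dx":0,"dy":-0.55,"dz":0.75,"wx":0,"wy":0,"wz":0},{"dx":0,"dy":-0.5,"dz":0.7,"wx":0,"wy":0,"wz":0},{"dx":0,"dy":-0.3,"dz":0.5,"wx":0,"wy":0,"wz":0},{"dx":0,"dy":-0.2,"dz":0.3,"wx":0,"wy":0,"wz":0},{"dx":0,"dy":0,"dz":0,"wx":0,"wy":0,"wz":0},{"dx":0,"dy":0,"dz":0,"wx":0,"wy":0,"wz":0}])

```text
time_s: 14.32
tcp_pos: [0.5233, 0.0034, 0.2398]
eef_rot: [-156.9, 89.9, -43.4]
contact_force: [-0.3, 0.2, -1.7]
gripper_width: 0.0339
```

```bash
python3 -c "
from h import *
go([.522,.0095,.24],np.radians(23.5-180))
"
```

```text
t 14.3167 tcp [0.5233 0.0034 0.2398] F [-0.3  0.2 -1.7] w 0.0339 j6,q1 [ 1.52011611 21.93826324]
yaw of y -156.5058615316998 x axis [ 0.0011 -0.001  -1.    ]
shift units (tool) [-0.01 -0.06  0.3 ]
turn units [-0.   -0.02  0.01]
```

>>> arm_command(plan=[{"dx":0.4,"dy":-0.06,"dz":0.3,"wx":0,"wy":0,"wz":0},{"dx":0.8,"dy":0,"dz":0,"wx":0,"wy":0,"wz":0},{"dx":0.9,"dy":0,"dz":0,"wx":0,"wy":0,"wz":0},{"dx":0.9,"dy":0,"dz":0,"wx":0,"wy":0,"wz":0},{"dx":0.9,"dy":0,"dz":0,"wx":0,"wy":0,"wz":0},{"dx":0.9,"dy":0,"dz":0,"wx":0,"wy":0,"wz":0},{"dx":0.9,"dy":0,"dz":0,"wx":0,"wy":0,"wz":0},{"dx":0.5,"dy":0,"dz":0,"wx":0,"wy":0,"wz":0},{"dx":0.3,"dy":0,"dz":0,"wx":0,"wy":0,"wz":0},{"dx":0,"dy":0,"dz":0,"wx":0,"wy":0,"wz":0}])

```text
time_s: 15.15
tcp_pos: [0.5193, 0.0044, 0.1014]
eef_rot: [-130.8, 89.9, -17.8]
contact_force: [-0.8, -0.3, -2.2]
gripper_width: 0.034
```

```bash
python3 -c "
from h import *
go([.522,.0095,.067],np.radians(23.5-180))
p,d=r.capture('side'); cv2.imwrite('pics/side5.png',cv2.resize(p[130:250,175:335,::-1],None,fx=5,fy=5,interpolation=cv2.INTER_CUBIC))
"
```

```text
t 15.15 tcp [0.5193 0.0044 0.1014] F [-0.8 -0.3 -2.2] w 0.034 j6,q1 [ 0.6856201  22.21750637]
yaw of y -157.0235089787182 x axis [ 2.e-03 -7.e-04 -1.e+00]
shift units (tool) [ 1.72 -0.22  0.19]
turn units [-0.11 -0.02  0.02]
```

View pics/side5.png

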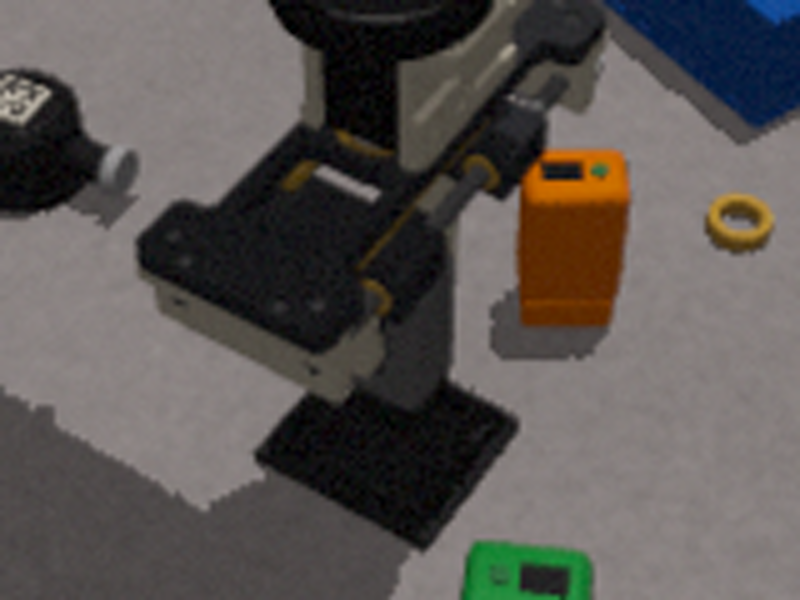

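The reader hangs upright over the dock, its foot at about (410,400) in the crop. I'll centre it, then lower.

>>> arm_command(plan=[{"dx":0,"dy":-0.2,"dz":0.2,"wx":-0.1,"wy":0,"wz":0.02},{"dx":0,"dy":0,"dz":0,"wx":0,"wy":0,"wz":0},{"dx":0,"dy":0,"dz":0,"wx":0,"wy":0,"wz":0}])

```text
time_s: 15.45
tcp_pos: [0.5231, 0.0101, 0.1038]
eef_rot: [-123.8, 89.8, -10.3]
contact_force: [-0.6, 0.2, -2.3]
gripper_width: 0.0337
```

```bash
python3 -c "
from h import *
go([.522,.0095,.067],np.radians(23.5-180))
"
```

```text
t 15.45 tcp [0.5231 0.0101 0.1038] F [-0.6  0.2 -2.3] w 0.0337 j6,q1 [ 0.65682579 22.69896748]
yaw of y -156.53266675572914 x axis [ 3.8e-03 -7.0e-04 -1.0e+00]
shift units (tool) [1.84 0.07 0.  ]
turn units [-0.01 -0.03  0.04]
```

>>> arm_command(plan=[{"dx":0.3,"dy":0.05,"dz":0,"wx":0,"wy":-0.02,"wz":0.04},{"dx":0.4,"dy":0,"dz":0,"wx":0,"wy":0,"wz":0},{"dx":0.4,"dy":0,"dz":0,"wx":0,"wy":0,"wz":0},{"dx":0.3,"dy":0,"dz":0,"wx":0,"wy":0,"wz":0},{"dx":0.15,"dy":0,"dz":0,"wx":0,"wy":0,"wz":0},{"dx":0,"dy":0,"dz":0,"wx":0,"wy":0,"wz":0},{"dx":0,"dy":0,"dz":0,"wx":0,"wy":0,"wz":0}])

```text
time_s: 16.03
tcp_pos: [0.5229, 0.0102, 0.0706]
eef_rot: [-102.2, 89.9, 11.3]
contact_force: [-0.1, -0.5, -1.9]
gripper_width: 0.0338
```

```bash
python3 -c "
from h import *
go([.522,.0095,.0665],np.radians(23.5-180))
"
```

```text
t 16.0333 tcp [0.5229 0.0102 0.0706] F [-0.1 -0.5 -1.9] w 0.0338 j6,q1 [ 0.81920161 22.65304024]
yaw of y -156.49930561671337 x axis [ 2.3e-03  5.0e-04 -1.0e+00]
shift units (tool) [ 0.21  0.06 -0.01]
turn units [ 0.   -0.01  0.03]
```

>>> arm_command(plan=[{"dx":0.1,"dy":0.04,"dz":0,"wx":0,"wy":0,"wz":0.03},{"dx":0.08,"dy":0,"dz":0,"wx":0,"wy":0,"wz":0},{"dx":0.05,"dy":0,"dz":0,"wx":0,"wy":0,"wz":0},{"dx":0,"dy":0,"dz":0,"wx":0,"wy":0,"wz":0},{"dx":0,"dy":0,"dz":0,"wx":0,"wy":0,"wz":0}])

```text
time_s: 16.45
tcp_pos: [0.5228, 0.01, 0.0666]
eef_rot: [-137.6, 89.9, -24.0]
contact_force: [0.6, -0.2, -1.6]
gripper_width: 0.0338
```

```bash
python3 -c "
from h import *
go([.522,.0095,.066],np.radians(23.5-180))
"
```

```text
t 16.45 tcp [0.5228 0.01   0.0666] F [ 0.6 -0.2 -1.6] w 0.0338 j6,q1 [ 0.81386304 22.6556754 ]
yaw of y -156.47551257828272 x axis [ 1.1e-03 -5.0e-04 -1.0e+00]
shift units (tool) [ 0.03  0.05 -0.01]
turn units [ 0.01 -0.01  0.01]
```

>>> arm_command(plan=[{"dx":0.05,"dy":0,"dz":0,"wx":0,"wy":0,"wz":0},{"dx":0,"dy":0,"dz":0,"wx":0,"wy":0,"wz":0},{"dx":0,"dy":0,"dz":0,"wx":0,"wy":0,"wz":0}])

```text
time_s: 16.7
tcp_pos: [0.5233, 0.0102, 0.0666]
eef_rot: [-118.0, 89.9, -4.4]
contact_force: [-0.0, -1.1, -1.8]
gripper_width: 0.034
```

>>> arm_command(plan=[{"dx":0.07,"dy":0,"dz":0,"wx":0,"wy":0,"wz":0},{"dx":0,"dy":0,"dz":0,"wx":0,"wy":0,"wz":0},{"dx":0,"dy":0,"dz":0,"wx":0,"wy":0,"wz":0}])

```text
time_s: 16.95
tcp_pos: [0.524, 0.0103, 0.0665]
eef_rot: [-115.2, 89.8, -1.6]
contact_force: [1.2, -0.7, -1.8]
gripper_width: 0.0337
```

>>> arm_command(plan=[{"dx":0.12,"dy":0,"dz":0,"wx":0,"wy":0,"wz":0.03}])

```text
time_s: 17.03
tcp_pos: [0.5245, 0.0102, 0.0657]
eef_rot: [-142.9, 89.8, -29.2]
contact_force: [-12.7, 2.4, 38.6]
gripper_width: 0.0338
```

```bash
python3 -c "
from h import *
go([.522,.0095,.066],np.radians(23.5-180))
p,d=r.capture('side')
go([.522,.0095,.066],np.radians(23.5-180))
"
```

```text
t 17.0333 tcp [0.5245 0.0102 0.0657] F [-12.7   2.4  38.6] w 0.0338 j6,q1 [ 0.82071381 22.67547299]
yaw of y -156.33196987163905 x axis [ 0.003  -0.0017 -1.    ]
shift units (tool) [-0.01  0.13  0.02]
turn units [ 0.04 -0.03  0.03]
t 17.0833 tcp [0.5245 0.0102 0.0658] F [-4.7  0.7 19.5] w 0.034 j6,q1 [ 0.82038715 22.67865601]
yaw of y -156.32027788024917 x axis [ 0.0028 -0.002  -1.    ]
shift units (tool) [-0.01  0.13  0.02]
turn units [ 0.04 -0.04  0.02]
```

Seated on the dock floor. I'll relax the load, then open.

>>> arm_command(plan=[{"dx":0,"dy":0,"dz":0,"wx":0,"wy":0,"wz":0},{"dx":0,"dy":0,"dz":0,"wx":0,"wy":0,"wz":0}])

```text
time_s: 17.25
tcp_pos: [0.5248, 0.0103, 0.0663]
eef_rot: [-139.5, 89.8, -25.8]
contact_force: [-0.3, -0.3, -2.1]
gripper_width: 0.0342
```

>>> arm_command(plan=[{"dx":0,"dy":0,"dz":0,"wx":0,"wy":0,"wz":0},{"dx":0,"dy":0,"dz":0,"wx":0,"wy":0,"wz":0},{"dx":0,"dy":0,"dz":0,"wx":0,"wy":0,"wz":0},{"dx":0,"dy":0,"dz":0,"wx":0,"wy":0,"wz":0},{"dx":0,"dy":0,"dz":0,"wx":0,"wy":0,"wz":0},{"dx":0,"dy":0,"dz":0,"wx":0,"wy":0,"wz":0}], fingers=-0.4)

```text
time_s: 17.75
tcp_pos: [0.5251, 0.0102, 0.0654]
eef_rot: [-141.9, 89.8, -28.2]
contact_force: [1.1, -0.8, 0.1]
gripper_width: 0.0603
```

```bash
python3 -c "
from h import *
go([.522,.0095,.2],np.radians(23.5-180))
"
```

```text
t 17.75 tcp [0.5251 0.0102 0.0654] F [ 1.1 -0.8  0.1] w 0.0603 j6,q1 [ 0.81924895 22.66651053]
yaw of y -156.31933671577556 x axis [ 0.0035 -0.0019 -1.    ]
shift units (tool) [-6.73  0.14  0.01]
turn units [ 0.04 -0.04  0.03]
```

>>> arm_command(plan=[{"dx":-0.4,"dy":0,"dz":0,"wx":0,"wy":0,"wz":0},{"dx":-0.6,"dy":0,"dz":0,"wx":0,"wy":0,"wz":0},{"dx":-0.8,"dy":0,"dz":0,"wx":0,"wy":0,"wz":0},{"dx":-1,"dy":0,"dz":0,"wx":0,"wy":0,"wz":0},{"dx":-1,"dy":0,"dz":0,"wx":0,"wy":0,"wz":0},{"dx":-1,"dy":0,"dz":0,"wx":0,"wy":0,"wz":0},{"dx":-1,"dy":0,"dz":0,"wx":0,"wy":0,"wz":0},{"dx":-1,"dy":0,"dz":0,"wx":0,"wy":0,"wz":0},{"dx":-1,"dy":0,"dz":0,"wx":0,"wy":0,"wz":0},{"dx":-0.5,"dy":0,"dz":0,"wx":0,"wy":0,"wz":0},{"dx":0,"dy":0,"dz":0,"wx":0,"wy":0,"wz":0}])

```text
time_s: 18.67
tcp_pos: [0.5232, 0.0095, 0.2445]
eef_rot: [-159.3, 89.8, -45.7]
contact_force: [0.1, -0.7, -0.2]
gripper_width: 0.0614
```

```bash
python3 -c "
from h import *
from scipy.optimize import least_squares
go([.522,.0095,.24],np.radians(23.5-180))
n='side'
p,d=r.capture(n); cv2.imwrite('pics/side6.png',p[:,:,::-1])
P=cloud(n,d); ok=d>0
rr=np.hypot(P[...,0]-.521,P[...,1]-.0085); qq=P[ok&(rr<.04)&(P[...,2]>.03)&(P[...,2]<.1)]
def f(p):
    c,sn=np.cos(p[2]),np.sin(p[2]); L=(qq-[p[0],p[1],.05])@np.array([[c,-sn,0],[sn,c,0],[0,0,1]])
    Q=abs(L)-np.array([.013,.019,.04]); return np.linalg.norm(np.maximum(Q,0),axis=1)+np.minimum(Q.max(1),0)-.004
o=least_squares(f,[.521,.0085,.38],loss='soft_l1',f_scale=.001); print('fit',o.x[:2],np.degrees(o.x[2]),np.median(abs(f(o.x))))
t=qq[qq[:,2]>.086]; print(len(t),t[:,2].mean(),np.polyfit(*(t[:,[0,2]]-t[:,[0,2]].mean(0)).T,1))
"
```

```text
t 18.6667 tcp [0.5232 0.0095 0.2445] F [ 0.1 -0.7 -0.2] w 0.0614 j6,q1 [ 0.86437909 22.71799347]
yaw of y -156.31687288072396 x axis [ 0.003  -0.0031 -1.    ]
shift units (tool) [0.22 0.06 0.02]
turn units [ 0.04 -0.05  0.02]
fit [0.52414403 0.01148014] 23.71176395483499 0.0005790142593372072
308 0.09246252535496921 [ 5.77457874e-02 -9.77703185e-18]
```

View pics/side6.png

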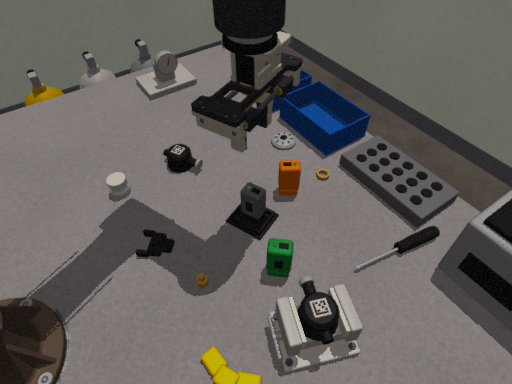

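The side view shows the grey reader upright in its dock at (253,203), the vise housing unmoved at (320,307), and the spare unmoved at (179,155). The gripper is clear.

```bash
python3 -c "
from plant import r
print(r.close_job())"
```

```text
the job is handed in; nothing more can be done
None
```

The code reader is back upright in its dock and released, and the job is handed in at about 19 s of the 58 s allowed; no verdict was reported.

- **Reading:** I gripped the grey reader about 20 mm below its top and held it over the vise label from 9.85 s to 12.9 s. By the tool position the window was about 60 mm above the label, centred to about 1–2 mm, with tilt under 0.2°. The gripper hid the reader in the pictures there, so I did not confirm that aim by sight.
- **Docking:** Setting the reader down pressed it onto the dock floor with a brief wrist force of about 40 N. I relaxed that before opening the fingers.
- **Last checks:** The reader stands upright in its dock, with its top at the same measured height as before. Its fitted position is within about 2 mm of where it started and its yaw within 1°. The vise, the spare housing, and the green and orange look-alikes look unmoved in the last picture. The gripper is about 0.14 m clear of the reader and touching nothing.
- **Disagreement:** The networks' label point differed by about 3–6 mm from my own measurement. I used mine, taken from depth and the picture, where the two cameras agreed to about 2 mm.

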